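Step the filter turret round to green

ROBOT

A 6-joint arm with a two-finger parallel gripper is mounted at the origin on the work surface. World frame = base frame: x ahead of the robot, y to its left, z up, the work surface at z = 0. Lengths are in m, angles in rad, forces in N, time in s.
With the tool pointing down it reaches from about 0.35 to 0.85 m from the base axis. Payload 8.1 kg.
Tool frame: the origin (TCP) lies at the very end of the fingers, on their centre line; the grasp point (between the pads) lies 19 mm behind it; z points along the fingers, y is the line along which they close (so a half turn about z gives the same grasp; the last joint's range is limited). The gripper opens to 93 mm and grips with 3 to 60 N. Pads are 15 mm wide; open, the fingers measure 128 mm over their backs; the gripper's body (75 mm by 188 mm) begins 65 mm behind the grasp point.
Start: joints at [1.177, 0.13, 1.488, -0, 1.523, -0.085], TCP at [0.182, 0.572, 0.219] pointing down, gripper open.
Joint ranges: [-2.96, 2.96], [-0.89, 2.26], [0.02, 2.5], [-1.34, 4.48], [0, 2.73], [-2.66, 2.66]. Speed limits (rad/s): [2.39, 2.39, 2.79, 3.14, 3.14, 3.14].

INTERFACE

Orientations are given as a rotation vector (axis times angle).
In Python, from plant import robot gives the robot as it stands. The module is installed in compiled form; this text tells all that it offers.
- The arm moves only by the tool play_rows, never from a script. Its argument "increments" is text: rows parted by semicolons, each of 5 numbers parted by spaces: the shift along the tool's x, y, z in mm, then the turn about the tool's z in degrees, then the closure, from -1 (fully open) to 1 (shut). In form: dx dy dz yaw claw; .... A call has 1 to 20 rows; each row is the pose to reach, as a shift and turn from the pose commanded when the call began, along the tool's axes at that moment; what a row does not reach only later rows make up. A row lasts 1/10 s, in which the tool goes at most 50 mm and 8.59 degrees, less where a joint would pass 70% of its speed; a pose out of reach is approached as far as the arm can. A call with a gripper value outside its range is refused whole. The fingers move at their own pace and stop on an object; "force" is the grip in N (left out, the last holds). Time passes only in rows, so rows that repeat a pose let the fingers close. It gives the time, the measured TCP pose, the force, the opening and the grip force at its end, in the units of the state.
- robot.read_state(): the state, without advancing time (a new reading comes with each control period).
- robot.read_camera(name): name is "side" or "top" or "wrist"; returns the picture (480x640x3 uint8, blue, green, red); there is no depth.
- robot.calibration(name): a dict with "vertical_fov" (degrees; the focal length in pixels is half the picture's height over the tangent of half this angle, whatever the lens; pixels are square), "cx", "cy" (the principal point, pixels), "rvec" (rotation vector, rad) and "tvec" (3), from world to camera coordinates, as OpenCV has them. Camera axes: x right, y down, z forward; pixel columns grow to the right and rows downward; lengths in m; the calibration is good to about 2 mm. The wrist camera is an equidistant fisheye: a pixel r from the principal point sees the ray r / f radians off the axis. A picture is of the moment at which its call begins: read the wrist's pose just before it. calibration takes no time and is no camera call; for the wrist camera it gives the pose at the moment of the call.
- robot.close_job(): hands the job in; it is judged then, once.
Trained networks look in the newest picture that a camera, given by its name, has taken for a name from the list of things; names that differ only in an ending like _2 or _b are one class to them, and where a whole thing is asked for, a point or a joint stands for the part that bears it (a point fixed in the world has none). Each returns a list of dicts, best first, with "conf" (0 to 1); they miss things now and then, are a little off and sometimes report something else, mostly with a low value. They report only what shows in the picture. A call takes as long as a camera call.
- robot.recognise(camera, query): "centre" ([x, y, z] in m, in world coordinates, good to about 4 mm: the middle of the surface that is visible of it).
- robot.regions_of(camera, query): "pixels" (480x640 bool, what is visible of it).
- robot.landmark_of(camera, query): "centre" ([x, y, z] in m, in world coordinates, good to about 4 mm: a listed point, or the origin of a listed thing).
The state is a dict: "t": time; "q": joint angles; "dq": joint speeds; "joint_torque": joint torques, N m; "tool_pos": TCP position; "orientation": TCP orientation; "force": force on the tool from outside, world axes, zero at the start; "wrist_torque": the same for the moment, N m; "opening": finger opening in m; "gripper_force": force on a finger pad.
Only numpy, scipy, OpenCV 4.12 (cv2) and the standard library are available. Lean on these libraries where they do the work, as an engineer would, in place of code of your own. Each camera call takes 0.05 s, during which the arm holds its last target. There are 200 camera calls.

TASK

On the filter stand, push the orange tab of the turret round with your fingertips until the green filter is centred under the black viewing collar, then take the hand away. Do not lift, tip or shift the stand, and leave the other things on the bench where they are.

Things in the scene. Friction and masses are not known exactly. Their poses are not given: they have to be found in the camera images.
- stand: Filter stand: loose grey box on four rubber feet, 200 (its x) x 180 (its y) x 56 mm tall, about 2.5 kg. Origin at the centre of its underside, z up; its x axis points from the box's middle to the viewing collar, away from the robot give or take 0.5 rad. The turret turns about its z axis. Above the disc stand only a 6 mm hub, the tab, and the collar on its post
- turret (a joint): Turn of the turret, rad, growing counter-clockwise seen from above. Red is under the collar at -1.047, yellow at -0.349, green at +0.349, blue at +1.047; hard stops at -1.2 and +1.2. It starts somewhere from -1.1 to -0.25, so green comes round counter-clockwise. No spring or click: it turns with about 0.08 Nm of friction (about 1 N at the tab) and stays where it is left
- axle (a point): Point on the turret's upright axis, level with the top of the disc, 72 mm above the bench. The turret is a flat aluminium disc 150 mm across and 10 mm thick, on top of the stand
- tab_tip (a point): Orange push tab on the turret's rim, opposite the filters: an upright plate standing radially, 10 mm thick in the pushing direction, reaching from 70 to 108 mm from the axis and from 66 to 102 mm above the bench. This point is on its top edge, mid-thickness, 95 mm from the axis
- green_filter (a point): Centre of the green filter's upper face, 50 mm from the axis, 73 mm above the bench. The disc has four round coloured filters 27 mm across, 40 degrees apart: red, yellow, green, blue going clockwise seen from above
- collar (a point): Centre of the upper rim of the black viewing collar: an open upright ring fixed to the stand, 42 mm outside, 36 mm inside, 81 to 86 mm above the bench, centred 50 mm from the axis along the stand's +x. Its post stands 83 to 97 mm from the axis, its top 87 mm above the bench
- tab: The orange push tab itself (see tab_tip), carried by the turret; origin at its inner lower end, 74 mm from the axis and 66 mm above the bench; its x axis points inward to the turret's axis, z up
- slide_box: Bystander, loose: blue open plastic slide box 75 x 55 x 30 mm. Origin at the centre of its underside. Leave it alone
- lens: Bystander, loose: lens in an upright black round mount on a dark round foot 52 across, 76 tall mm. Origin at the centre of its underside. Leave it alone
- weight: Bystander, loose: brass weight with a knob, 38 across, 48 tall mm. Origin at the centre of its underside. Leave it alone
- beaker: Bystander, loose: clear glass beaker 68 across, 85 tall mm. Origin at the centre of its underside. Leave it alone
- meter: Bystander, loose: yellow hand multimeter lying flat, 85 x 150 x 32 mm. Origin at the centre of its underside. Leave it alone
- eraser: Bystander, loose: white eraser 50 x 22 x 13 mm. Origin at the centre of its underside. Leave it alone
- spray: Bystander, loose: amber jar with black cap, 48 across, 110 tall mm. Origin at the centre of its underside. Leave it alone

How it is judged:
By the outcome, as a careful person would: the job done as asked, in the order asked, and still so for the second after the job is handed in, with the robot touching nothing.
It also fails if it takes over 48 s, if anything falls off the work surface, if the arm or the gripper's body presses on something with over 40 N, if the wrist force passes 120 N, or if a joint passes its speed limit or range.

## Working session

There is one attempt and no reset: what is moved stays moved. The work goes in short steps, Python scripts to look and compute and a tool call to move; the robot and the scene stay as the last step left them, time stands still between calls to the robot, and variables do not carry over. Pictures are saved under pics/ and viewed, at most 10 in all, crops included, and the job is handed in when it is done.

Besides the shell and the picture viewer there is one more tool, called in YAML: its name, and indented under it one key for each argument. play_rows: Moves the arm, as the interface text tells. Its arguments: {"type":"object","properties":{"increments":{"type":"string"},"force":{"type":"number"}},"required":["increments"]}

```bash
mkdir -p pics; python3 - <<'E'
from plant import robot
import cv2,numpy as np
s=robot.read_state();print(s['t'],s['tool_pos'],s['orientation'],s['opening'])
for c in['top','side']:
    cv2.imwrite(f'pics/{c}0.png',robot.read_camera(c))
    for n in['axle','tab_tip','green_filter','collar','stand']:
        for d in robot.landmark_of(c,n)[:1]:print(c,n,np.round(d['centre'],4),d['conf'])
for n in['slide_box','lens','weight','beaker','meter','eraser','spray']:
    for d in robot.landmark_of('top',n)[:1]:print(n,np.round(d['centre'],3),d['conf'])
print(robot.read_state()['t'])
E
```

```text
0.0 [0.18211865 0.57111024 0.21758727] [-4.83052055e-01 -3.10381037e+00  2.78147963e-03] 0.09317315206302566
top axle [ 0.6267 -0.1056  0.0707] 0.67
top tab_tip [ 0.5376 -0.1132  0.0999] 0.39
top green_filter [ 0.6805 -0.1177  0.0734] 0.71
top collar [ 0.6758 -0.0834  0.0849] 0.62
top stand [ 0.6314 -0.1095  0.0037] 0.89
side axle [ 0.6319 -0.1075  0.0709] 0.72
side tab_tip [ 0.5387 -0.1162  0.102 ] 0.65
side green_filter [ 0.6762 -0.1212  0.0733] 0.63
side collar [ 0.6774 -0.0848  0.088 ] 0.94
side stand [ 0.6362 -0.1091 -0.0012] 0.9
slide_box [0.573 0.052 0.   ] 0.67
lens [ 0.693 -0.292  0.001] 0.72
weight [ 0.425  0.454 -0.002] 0.7
beaker [0.593 0.428 0.002] 0.68
meter [ 0.4   -0.457 -0.002] 0.87
eraser [ 0.384 -0.076  0.001] 0.47
spray [ 0.585 -0.476 -0.005] 0.83
0.95
```

View pics/top0.png

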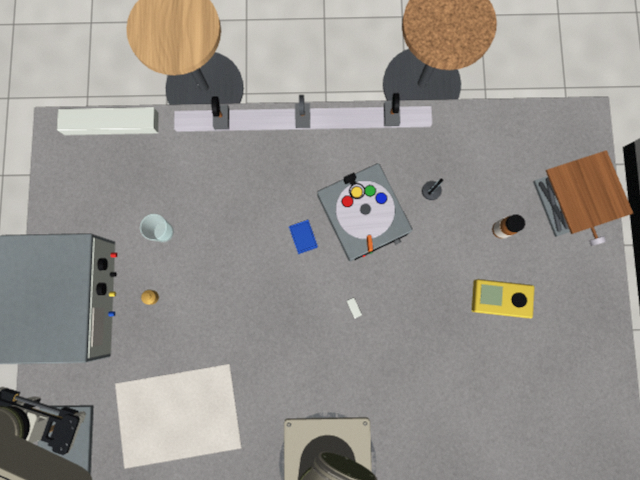

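View pics/side0.png

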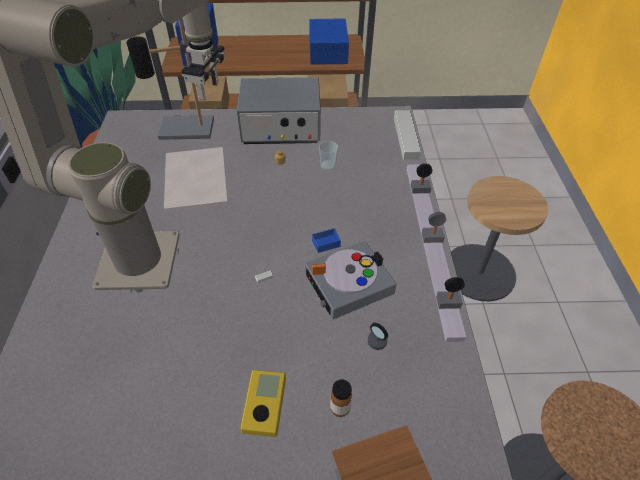

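play_rows:
  increments: "-525 -494 0 67 1; -525 -494 0 67 1; -525 -494 0 67 1; -525 -494 0 67 1; -525 -494 0 67 1; -525 -494 0 67 1; -525 -494 0 67 1; -525 -494 0 67 1; -525 -494 0 67 1; -525 -494 0 67 1; -525 -494 0 67 1; -525 -494 0 67 1; -525 -494 0 67 1; -525 -494 0 67 1; -525 -494 0 67 1; -525 -494 0 67 1; -525 -494 0 67 1; -525 -494 0 67 1; -525 -494 0 67 1; -525 -494 0 67 1"
  force: 20

```text
t: 2.95
tool_pos: [0.5322, -0.0575, 0.2189]
orientation: [2.114, 2.323, 0.0]
force: [0.7, 0.6, 0.8]
opening: 0.0005
gripper_force: 0.0
```

```bash
cat > m.py <<'E'
from plant import robot
import cv2,numpy as np
from scipy.spatial.transform import Rotation as R
from scipy.optimize import least_squares
def look(name=None):
    s=robot.read_state();Rt=R.from_rotvec(s['orientation']).as_matrix()
    print(s['t'],np.round(s['tool_pos'],4),'x',np.round(Rt[:,0],3),'y',np.round(Rt[:,1],3),s['opening'],np.round(s['force'],1))
    obs={}
    for c in['wrist','side','top']:
        im=robot.read_camera(c)
        if c=='wrist' and name:cv2.imwrite(f'pics/{name}.png',im)
        for n in['axle','tab_tip','green_filter','collar']:
            for d in robot.landmark_of(c,n)[:1]:
                if d['conf']>.3:
                    obs.setdefault(n,[]).append(d['centre']);print(c,n,np.round(d['centre'],4),d['conf'])
    def f(p):
        x,y,a,t=p;u=lambda b,r:np.array([x+r*np.cos(b),y+r*np.sin(b)])
        P=dict(axle=u(0,0),collar=u(a,.05),tab_tip=u(a+t+np.pi,.095),green_filter=u(a+t-.349,.05))
        return np.concatenate([o[:2]-P[n] for n in obs for o in np.array(obs[n])])*1000
    r=least_squares(f,[.63,-.107,.4,-.3],loss='soft_l1',f_scale=4)
    print('axle x,y, yaw, turret',np.round(r.x,4),'rms',np.sqrt(np.mean(f(r.x)**2)))
    return r.x
E
python3 -c "from m import *;look('w1')"
```

```text
2.95 [ 0.5322 -0.0575  0.2189] x [-0.094  0.996 -0.   ] y [0.996 0.094 0.   ] 0.0005479264788136813 [0.7 0.6 0.8]
wrist green_filter [ 0.683  -0.1204  0.075 ] 0.96
wrist collar [ 0.6811 -0.0834  0.0827] 0.56
side axle [ 0.6332 -0.1106  0.073 ] 0.79
side tab_tip [ 0.5367 -0.1177  0.0993] 0.52
side green_filter [ 0.6783 -0.1177  0.0747] 0.61
side collar [ 0.6786 -0.0875  0.088 ] 0.71
top green_filter [ 0.5835 -0.4724 -0.0046] 0.64
axle x,y, yaw, turret [ 0.6323 -0.1088  0.4552 -0.3677] rms 97.26045498731285
```

View pics/w1.png

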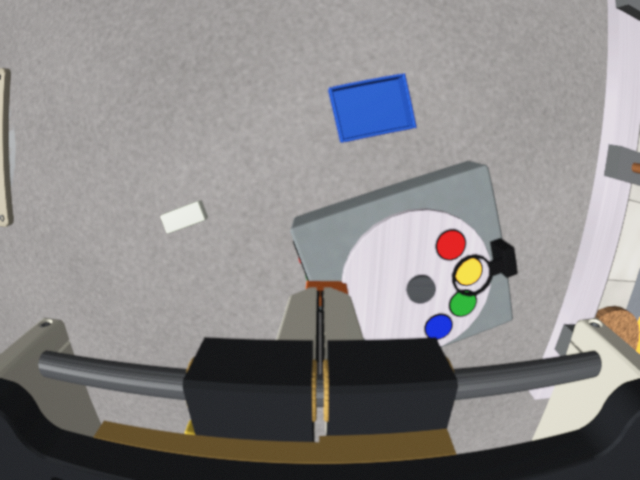

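play_rows:
  increments: "0 0 40 0 1; 0 0 80 0 1; 0 0 120 0 1; 0 0 137 0 1; 0 0 137 0 1"

```text
t: 4.2
tool_pos: [0.5295, -0.058, 0.078]
orientation: [-2.112, -2.318, 0.005]
force: [0.1, 0.3, 0.6]
opening: 0.0004
gripper_force: 0.0
```

```bash
cat > plan.py <<'E'
from plant import robot
import numpy as np,sys
from scipy.spatial.transform import Rotation as R
def plan(bs,off=12.5,r=96,ax=(.6323,-.1088)):
    s=robot.read_state();M=R.from_rotvec(s['orientation']).as_matrix();p=s['tool_pos']
    ya=np.arctan2(M[1,1],M[0,1])
    for b in bs:
        u=-np.array([np.cos(b),np.sin(b)]);t=np.array([np.sin(b),-np.cos(b)])
        g=np.array(ax)+(r*u-off*t)/1000-p[:2]
        print(round(b,3),np.round(1000*g@M[:2,0],1),np.round(1000*g@M[:2,1],1),'yaw',round(-np.degrees(b-ya),1))
E
python3 -c "
from plan import *
print(robot.read_state()['tool_pos']);plan(np.linspace(.05,.75,15))"
```

```text
[ 0.52947352 -0.05799236  0.0779609 ]
0.05 -43.5 2.3 yaw 2.4
0.1 -48.3 1.6 yaw -0.4
0.15 -53.1 1.1 yaw -3.3
0.2 -58.0 0.9 yaw -6.2
0.25 -62.8 0.9 yaw -9.0
0.3 -67.6 1.2 yaw -11.9
0.35 -72.4 1.7 yaw -14.8
0.4 -77.2 2.4 yaw -17.6
0.45 -82.0 3.4 yaw -20.5
0.5 -86.7 4.6 yaw -23.3
0.55 -91.3 6.0 yaw -26.2
0.6 -95.8 7.7 yaw -29.1
0.65 -100.3 9.6 yaw -31.9
0.7 -104.6 11.7 yaw -34.8
0.75 -108.9 14.1 yaw -37.7
```

play_rows:
  increments: "-12 0 -4 0 1; -24 1 -4 0 1; -34 2 -4 0 1; -42 2 -4 0 1; -48 2 -4 0 1; -53 1 -4 -3 1; -58 1 -4 -6 1; -63 1 -4 -9 1; -68 1 -4 -12 1; -72 2 -4 -15 1; -77 2 -4 -18 1; -82 3 -4 -21 1; -87 5 -4 -23 1; -91 6 -4 -26 1; -96 8 -4 -29 1; -100 10 -4 -32 1; -100 10 -4 -32 1; -100 10 -4 -32 1"

```text
t: 6.0
tool_pos: [0.5515, -0.1574, 0.0856]
orientation: [-1.397, -2.814, 0.0]
force: [0.1, -0.5, -0.3]
opening: 0.0005
gripper_force: 0.0
```

```bash
python3 -c "
from m import *
look('w2')"; python3 -c "
from plan import *
plan([.65,.7,.75,.804])"
```

```text
6.0 [ 0.5515 -0.1574  0.0856] x [-0.605  0.797  0.   ] y [ 0.797  0.605 -0.   ] 0.0005037210795580577 [ 0.1 -0.5 -0.3]
wrist axle [ 0.6351 -0.104   0.0694] 0.59
wrist green_filter [ 0.6815 -0.0895  0.0753] 0.84
wrist collar [ 0.6781 -0.0816  0.0832] 0.59
side axle [ 0.635  -0.108   0.0681] 0.84
side tab_tip [ 0.5644 -0.1723  0.1013] 0.51
side green_filter [ 0.6753 -0.0865  0.0747] 0.76
side collar [ 0.6763 -0.0889  0.0861] 0.82
top axle [ 0.6319 -0.1086  0.0676] 0.75
top green_filter [ 0.6774 -0.0863  0.0742] 0.79
top collar [ 0.676  -0.0849  0.0849] 0.95
axle x,y, yaw, turret [ 0.6329 -0.1073  0.4717  0.2896] rms 2.0343987775845154
0.65 2.2 -2.4 yaw 0.1
0.7 -2.6 -2.9 yaw -2.8
0.75 -7.4 -3.2 yaw -5.7
0.804 -12.7 -3.2 yaw -8.8
```

View pics/w2.png

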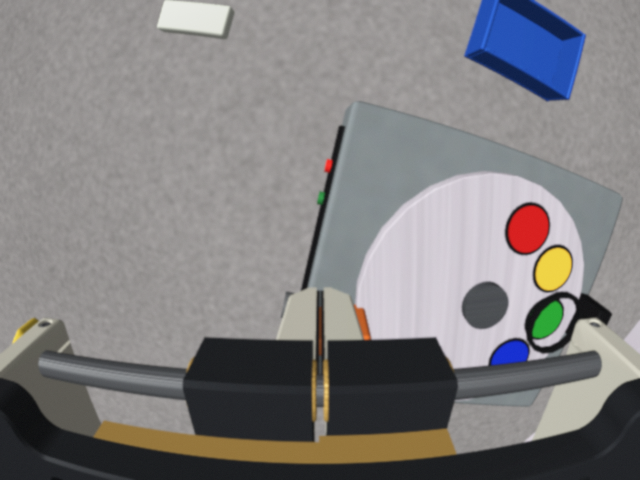

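play_rows:
  increments: "-2 0 0 -1 1; -4 0 0 -2 1; -4 0 0 -2 1; -4 0 0 -2 1; 10 0 0 -2 1; 30 0 0 -2 1; 30 0 -50 -2 1; 30 0 -100 -2 1; 40 -50 -140 -2 1; 40 -50 -140 -2 1; 40 -50 -140 -2 1; 40 -50 -140 -2 1"

```text
t: 7.95
tool_pos: [0.4874, -0.1554, 0.2243]
orientation: [-1.346, -2.838, -0.001]
force: [-0.1, 1.7, -0.7]
opening: 0.0006
gripper_force: 0.0
```

```bash
python3 -c "
from m import *
look('w3')
im=robot.read_camera('wrist');k=robot.calibration('wrist')
np.save('k3.npy',k,allow_pickle=True);cv2.imwrite('w3raw.png',im)
for n in ['green_filter','collar']:
    for d in robot.regions_of('wrist',n)[:2]:
        v,u=np.nonzero(d['pixels']);print(n,d['conf'],u.mean(),v.mean(),len(u),u.min(),u.max(),v.min(),v.max())
"
```

```text
7.95 [ 0.4874 -0.1554  0.2243] x [-0.633  0.774  0.001] y [ 0.774  0.633 -0.   ] 0.0005956504046288852 [-0.1  1.7 -0.7]
wrist axle [ 0.6309 -0.1031  0.0743] 0.81
wrist tab_tip [ 0.5647 -0.1707  0.1001] 0.61
wrist green_filter [ 0.6808 -0.0865  0.0744] 0.84
wrist collar [ 0.6799 -0.0851  0.083 ] 0.76
side axle [ 0.6366 -0.1087  0.0676] 0.75
side tab_tip [ 0.5618 -0.1754  0.1008] 0.45
side green_filter [ 0.677  -0.0897  0.0741] 0.78
side collar [ 0.6775 -0.0873  0.0866] 0.56
top axle [ 0.6288 -0.1077  0.0719] 0.85
top green_filter [ 0.6789 -0.0863  0.0733] 0.88
top collar [ 0.4003 -0.4566 -0.0012] 0.66
axle x,y, yaw, turret [ 0.6319 -0.1074  0.4011  0.358 ] rms 98.4307311927542
green_filter 0.74 453.00241593209273 272.8931766242246 15315 356 528 203 342
green_filter 0.6 447.0868008646312 260.1337476357741 29608 340 559 157 355
collar 0.57 447.026314905058 260.2048395227693 29755 339 558 157 355
```

View pics/w3.png

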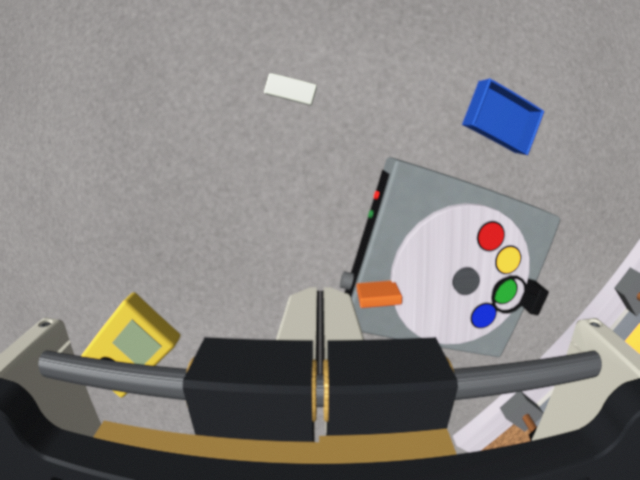

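```bash
cat > fit.py <<'E'
import cv2,numpy as np,sys
from scipy.optimize import least_squares,minimize
from scipy.spatial.transform import Rotation as R
def fit(im,k,out=None):
    f=240/np.tan(np.radians(k['vertical_fov'])/2);Rm=R.from_rotvec(np.ravel(k['rvec'])).as_matrix();t=np.ravel(k['tvec'])
    def proj(P):
        c=np.atleast_2d(P)@Rm.T+t;h=np.hypot(c[:,0],c[:,1]);a=np.arctan2(h,c[:,2])*f
        return np.c_[k['cx']+a*c[:,0]/h,k['cy']+a*c[:,1]/h]
    hsv=cv2.cvtColor(im,cv2.COLOR_BGR2HSV);H,S,V=cv2.split(hsv)
    roi=np.zeros(H.shape,bool);uv=proj([[.63+.078*np.cos(a),-.107+.078*np.sin(a),.073] for a in np.linspace(0,6.28,60)])
    m=np.zeros(H.shape,np.uint8);cv2.fillPoly(m,[uv.astype(int)],1);roi=m>0
    cent={}
    for n,(lo,hi) in dict(red=(-6,6),yellow=(18,32),green=(50,70),blue=(110,130)).items():
        h=H.astype(int);h=np.where(h>150,h-180,h)
        q=(roi&(h>=lo)&(h<=hi)&(S>130)).astype(np.uint8)
        _,L,st,ce=cv2.connectedComponentsWithStats(q);i=1+np.argmax(st[1:,4]);cent[n]=ce[i];print(n,np.round(ce[i],1),st[i,4])
    ang=dict(red=1.047,yellow=.349,green=-.349,blue=-1.047)
    P=lambda p,n:[p[0]+.05*np.cos(p[2]+ang[n]),p[1]+.05*np.sin(p[2]+ang[n]),.073]
    use=['red','yellow','blue','green']
    r=least_squares(lambda p:np.ravel([proj(P(p,n))[0]-cent[n] for n in use]),[.632,-.107,.75],loss='soft_l1')
    print('disc',np.round(r.x,4),'res px',np.round(r.fun,2))
    ax=r.x
    dark=cv2.GaussianBlur((V<60).astype(np.float32),(0,0),.8)
    aa=np.linspace(0,2*np.pi,90,endpoint=False)
    def smp(uv): return cv2.remap(dark,uv[:,0].astype(np.float32)[None],uv[:,1].astype(np.float32)[None],1)[0]
    def cost(c):
        ring=lambda rr,z:proj(np.c_[c[0]+rr*np.cos(aa),c[1]+rr*np.sin(aa),0*aa+z])
        s=sum(smp(ring(rr,.086)).mean() for rr in(.0185,.0195,.0205))
        return -(s-smp(ring(.0225,.086)).mean()-smp(ring(.0235,.081)).mean()-smp(ring(.0165,.086)).mean()*.5)
    g=[(cost((ax[0]+.05*np.cos(a)+d*np.cos(a),ax[1]+(.05+d)*np.sin(a))),a,d) for a in np.arange(.2,.7,.005) for d in np.arange(-.004,.0041,.0005)]
    g.sort();print('collar best',[tuple(np.round(x,4)) for x in g[:4]])
    a=np.mean([x[1] for x in g[:8]]);print('yaw',a,'turret',ax[2]-a)
    if out:
        v=cv2.resize(im,None,fx=3,fy=3,interpolation=cv2.INTER_CUBIC)
        c0=g[0];C=[ax[0]+(.05+c0[2])*np.cos(c0[1]),ax[1]+(.05+c0[2])*np.sin(c0[1])]
        def draw(c,rr,z,col):cv2.polylines(v,[((proj(np.c_[c[0]+rr*np.cos(aa),c[1]+rr*np.sin(aa),0*aa+z])+.5)*3).astype(int)],1,col,1)
        draw(C,.021,.086,(255,0,255));draw(C,.018,.086,(255,0,255))
        for n in use:draw(P(ax,n),.0135,.073,(255,255,0))
        c=(proj([ax[0],ax[1],.073])[0]*3).astype(int)
        cv2.imwrite(out,v[max(c[1]-270,0):c[1]+270,max(c[0]-300,0):c[0]+300])
E
python3 -c "
from fit import *
fit(cv2.imread('w3raw.png'),np.load('k3.npy',allow_pickle=True).item(),'pics/f3.png')"
```

```text
red [490.  235.3] 562
yellow [507.4 258.8] 489
green [504.9 290.3] 378
blue [482.9 314.3] 444
disc [ 0.632  -0.1084  0.7657] res px [ 0.14  0.07  0.13  0.07  0.24  0.32 -0.61 -0.52]
collar best [(np.float64(-1.2705), np.float64(0.44), np.float64(-0.0015)), (np.float64(-1.2681), np.float64(0.445), np.float64(-0.0015)), (np.float64(-1.2511), np.float64(0.435), np.float64(-0.0015)), (np.float64(-1.2473), np.float64(0.445), np.float64(-0.001))]
yaw 0.4425000000000002 turret 0.3231617097170263
```

View pics/f3.png

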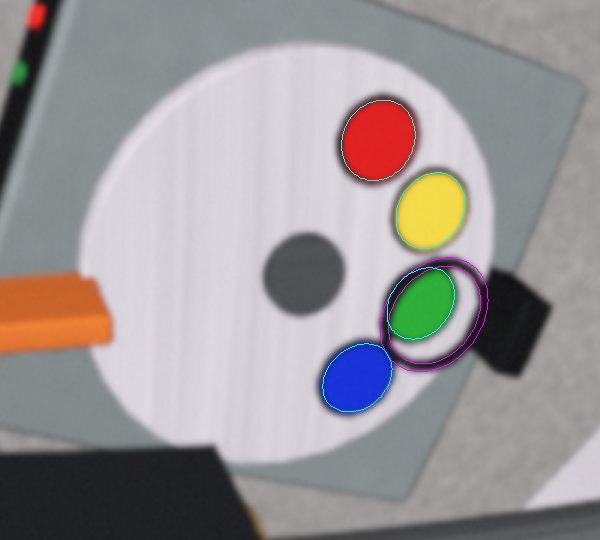

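play_rows:
  increments: "-12 50 0 0 1; -12 50 50 0 1; -12 50 100 0 1; -12 50 140 0 1; -12 50 140 0 1; -25 49 140 -1 1; -36 49 140 -1.5 1; -42 49 140 -1.5 1; -45 49 140 -1.5 1; -47 49 140 -1.5 1; -48.2 48.5 140 -1.5 1; -48.2 48.5 140 -1.5 1; -48.2 48.5 140 -1.5 1; -38 49 140 -1.5 1; -20 49 140 -1.5 1; -12 50 100 -1.5 1; -12 50 50 -1.5 1; -12 50 0 -1.5 1; -12 50 0 -1.5 1; -12 50 0 -1.5 1"

```text
t: 10.85
tool_pos: [0.5346, -0.1332, 0.2276]
orientation: [1.306, 2.853, 0.001]
force: [0.1, -0.6, -1.5]
opening: 0.0003
gripper_force: 0.0
```

```bash
python3 -c "
from fit import *
from plant import robot
print(robot.read_state()['tool_pos'])
im=robot.read_camera('wrist');k=robot.calibration('wrist')
fit(im,k,'pics/f4.png')"
```

```text
[ 0.53461955 -0.13316175  0.22764761]
red [440.4 223. ] 654
yellow [460.9 247.9] 581
green [459.3 280.9] 476
blue [436.9 306.1] 506
disc [ 0.628  -0.1076  0.7856] res px [-0.11 -0.39  0.21 -0.05  0.02  0.67 -0.09 -0.06]
collar best [(np.float64(-0.9636), np.float64(0.445), np.float64(-0.0005)), (np.float64(-0.9595), np.float64(0.44), np.float64(-0.001)), (np.float64(-0.9585), np.float64(0.445), np.float64(-0.001)), (np.float64(-0.958), np.float64(0.44), np.float64(-0.0005))]
yaw 0.4425000000000002 turret 0.3431100719535023
```

View pics/f4.png

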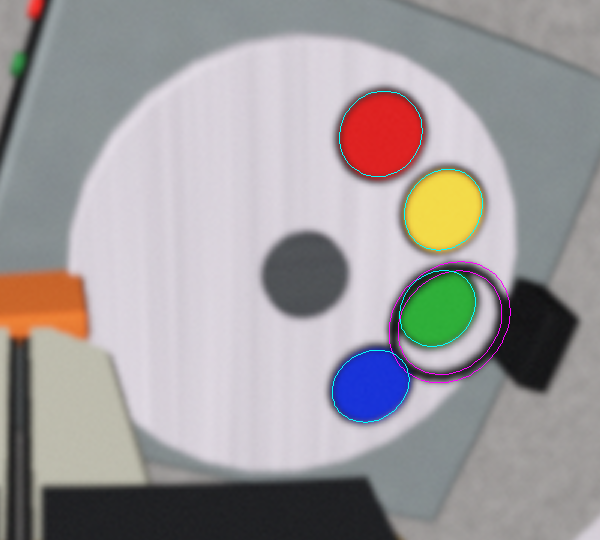

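play_rows:
  increments: "-10 50 0 0 1; -20 100 0 0 1; -25 130 0 0 1; -25 130 0 0 1; -25 130 0 0 1; -25 130 0 0 1; -25 130 0 0 1"

```text
t: 11.6
tool_pos: [0.6477, -0.0679, 0.2253]
orientation: [-1.309, -2.855, 0.001]
force: [0.7, -0.8, -0.1]
opening: 0.0007
gripper_force: 0.0
```

```bash
python3 -c "
from fit import *
from plant import robot
print(robot.read_state()['tool_pos'])
im=robot.read_camera('wrist');k=robot.calibration('wrist')
fit(im,k,'pics/f5.png')"
```

```text
[ 0.64765255 -0.06791903  0.2253413 ]
red [301.9 197.1] 810
yellow [329.1 224.3] 770
green [331.5 259.9] 706
blue [309. 284.] 329
disc [ 0.6315 -0.1079  0.7746] res px [ 0.17 -0.64 -0.05 -0.39  0.25  3.46 -0.4   0.07]
collar best [(np.float64(-1.164), np.float64(0.425), np.float64(0.001)), (np.float64(-1.1585), np.float64(0.43), np.float64(0.001)), (np.float64(-1.1489), np.float64(0.42), np.float64(0.001)), (np.float64(-1.1417), np.float64(0.425), np.float64(0.0005))]
yaw 0.4268750000000002 turret 0.3476831160684688
```

View pics/f5.png

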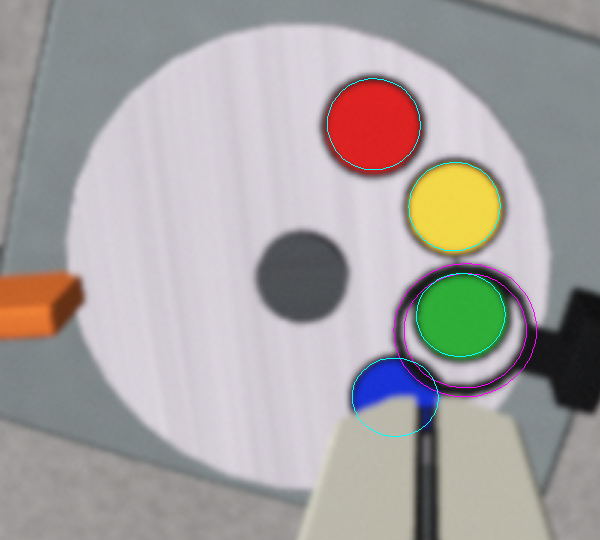

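play_rows:
  increments: "0 0 -40 0 1; 0 -50 -60 0 1; 0 -100 -60 0 1; 0 -150 -60 0 1; 0 -200 -60 0 1; 0 -220 -60 0 1; 0 -220 -60 0 1; 0 -220 -60 0 1; 0 -220 -60 0 1; 0 -220 -60 0 1"

```text
t: 12.65
tool_pos: [0.4827, -0.2103, 0.2856]
orientation: [-1.306, -2.857, -0.0]
force: [0.1, 0.0, -0.4]
opening: 0.0006
gripper_force: 0.0
```

```bash
python3 -c "
from m import *
look()
print(robot.close_job())"
```

```text
12.65 [ 0.4827 -0.2103  0.2856] x [-0.655  0.756  0.   ] y [0.756 0.655 0.   ] 0.0005985548303525641 [ 0.1  0.  -0.4]
wrist axle [ 0.6356 -0.108   0.0724] 0.79
wrist tab_tip [ 0.5667 -0.173   0.1005] 0.83
wrist green_filter [ 0.6793 -0.0865  0.074 ] 0.75
wrist collar [ 0.6816 -0.0841  0.0813] 0.79
side axle [ 0.6344 -0.1082  0.0739] 0.93
side tab_tip [ 0.5664 -0.1763  0.1004] 0.45
side green_filter [ 0.6741 -0.086   0.0718] 0.63
side collar [ 0.676  -0.0872  0.0863] 0.73
top axle [ 0.6286 -0.1071  0.0719] 0.75
top tab_tip [ 0.5659 -0.1706  0.1007] 0.55
top green_filter [ 0.6759 -0.0869  0.0737] 0.9
top collar [ 0.6782 -0.0858  0.0856] 0.68
axle x,y, yaw, turret [ 0.6328 -0.1072  0.4408  0.3447] rms 2.0065670201936343
the job is handed in; nothing more can be done
None
```

The green filter is centred under the collar (turret measured at about 0.345 rad, target 0.349), the hand is clear of the bench, and the job was handed in at about 13 s; I saw no sign that the stand had moved, and I didn't re-measure the other items.

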